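Pull the filter plate of the sink's grit trap for inspection

TASK

Pull the filter of the grey grit trap in the sink for inspection. First press the stopper with the red finger bar firmly down into the round outlet port in the trap's deck until its black body is flush with the deck, so that no grit can run off while the filter is out; then lift the steel cover flap right over backwards so that it stays open by itself, and draw the orange filter plate straight up out of its guides. Finish while holding the plate still in the gripper, upright above the open chamber it came from, lower edge at least 5 cm above the trap's rim, its broad mesh face square to the front edge of the sink; the stopper stays in, the flap stays open, and the brush, beaker and petri dish are left where they are.

Things in the scene. Friction and masses are not known exactly. Their poses are not given: they have to be found in the camera images.
- grit_trap: grey box fixed on the sink floor (z = 0), 130 (x) x 222 (y) x 92 mm high, a hose spigot on each end. Origin: centre of its underside, z up; its front looks to -x, to the robot at yaw 0. At -y a flat deck 92 mm high with the outlet port; from y -28 to +106, x -60 to +60 mm the filter chamber, open at the top under the flap.
- outlet_port (a point): Centre of the mouth of the round outlet port, at deck level (box x 0, y -70.5, z 92 mm): bore 44 mm with a 2 mm chamfer, 16 mm deep to a solid seat. Axes as the box.
- stopper: Outlet stopper standing upright on the sink floor, to the right of the trap: black round plug, diameter 41, 16 mm high, chamfered foot; on top a red finger bar 12 (its x) x 30 mm (its y), rising from 16 to 40 mm. 70 g. Origin: centre of its underside, z up. It enters the port with 1.5 mm play all round; home, its black top is level with the deck.
- cover_flap (a joint): Hinge of the cover flap, rad: 0 shut, grows as it opens upward, stop at 2.0. The hinge line runs along the box's y at its far edge. Steel flap 122 mm from hinge to front edge, 136 mm wide, 160 g, light hinge friction: falls shut if left below about 1.4, may stand between, falls open to the stop beyond about 1.7.
- flap_hinge (a point): Middle of the flap's hinge line: box x +56, y +39.3, z 97 mm. Its y axis is the hinge axis. Fixed to the box.
- flap_grip (a point): Centre of the flap's black grip block, 14 x 24 (along the hinge) x 20 mm high, 20 mm in front of the flap's front edge; moves with the flap. From point flap_hinge, shut: x -142, z +12 mm, in the box's axes. Pinched from above across its 24 mm, fingers closing along the hinge axis, it pivots between the pads as the flap swings.
- filter_slot (a point): Where the underside of the filter plate rests in its guides (box x -18, y +39.3, z 6 mm). Axes as the box.
- filter_plate: Filter plate hidden under the flap, upright across the chamber: orange frame with mesh, 8 mm thick (its x) x 112 wide (its y) x 54 high; pull tab on the middle of its upper edge, 12 x 24 mm (x, y), from 54 to 79 mm. 140 g. Origin: centre of its lower edge, z up. Loose (2 mm play) in two upright guides that end 56 mm above the sink floor; tab ends 7 mm below the rim.
- sink_front (a point): Fixed point on the sink floor near its front edge; its y axis runs along the front edge, its x axis points away from the robot.
- nail_brush: Yellow nail brush lying bristles down in the sink, 34 x 100 x 30 mm; bystander. Origin at the centre of its underside.
- beaker: Glass beaker, 53 mm across, 68 mm high, standing in the sink; bystander. Origin at the centre of its underside.
- petri_dish: Clear petri dish, 63 mm across, 15 mm high, lying in the sink; bystander. Origin at the centre of its underside.
Things that resemble listed ones, but are neither listed nor needed, are in the scene too. What is shaped like the stopper but yellow is not meant.

How it is judged (in metres and radians):
On the way, in this order (a step that is already met when the one before it is completed fails the run):
1. the stopper is pressed firmly (over 3 N) home in the outlet port, flush with the deck, with the flap still shut (z of stopper in the frame of outlet_port below -0.0142 m and horizontal distance between stopper and outlet_port below 0.004 m and angle between stopper's own z axis and vertical below 0.06 rad and contact force between stopper and grit_trap above 3 N and value of joint cover_flap below 0.15 rad), for 0.05 s.
2. the flap is open and out of the hand, beyond 1.6 rad (value of joint cover_flap above 1.6 rad and contact force between the fingers and grit_trap below 0.3 N), for 0.2 s.
3. the filter plate is drawn up clear of its guides, in the gripper (z of filter_plate in the frame of filter_slot above 0.055 m and contact force between the fingers and filter_plate above 1 N), for 0.1 s.
At the end, for the whole second after the job is handed in: Plate held still, upright (0.15 rad), nothing else touching it, lower edge 135 mm or more above the sink floor, within 70 mm of its slot seen from above, mesh square to the sink front (0.16 rad); flap open by itself beyond 1.6 rad; stopper flush in the port (2 mm deep, 4 mm off centre, 0.06 rad) (all of step 2 and height (world z) of filter_plate above 0.135 m and horizontal distance between filter_plate and filter_slot below 0.07 m and angle between filter_plate's own z axis and vertical below 0.15 rad and angle between the x axis of filter_plate and the x axis of sink_front, either way round below 0.16 rad and contact force between the fingers and filter_plate above 1 N and contact force between filter_plate and grit_trap below 0.2 N and linear speed of filter_plate below 0.03 m/s and z of stopper in the frame of outlet_port below -0.0142 m and horizontal distance between stopper and outlet_port below 0.004 m and angle between stopper's own z axis and vertical below 0.06 rad); the arm keeps its last pose, push and grip.
It fails at once if the nail brush is pushed more than 30 mm from its place (distance of nail_brush from where it was at the start of the episode above 0.03 m).
It fails at once if the beaker is pushed more than 30 mm from its place (distance of beaker from where it was at the start of the episode above 0.03 m).
It fails at once if the petri dish is pushed more than 30 mm from its place (distance of petri_dish from where it was at the start of the episode above 0.03 m).
It fails at once if the filter plate is drawn up while the stopper is out of its port (z of filter_plate in the frame of filter_slot above 0.02 m and z of stopper in the frame of outlet_port above -0.008 m).
It also fails if it takes over 67 s, if anything falls off the work surface, if the arm or the gripper's body presses on something with over 40 N, if the wrist force passes 120 N, or if a joint passes its speed limit or range.

ROBOT

A 6-joint arm with a two-finger parallel gripper is mounted at the origin on a cart in front of the work surface, level with it; the furniture and walls round the work are solid. World frame = base frame: x ahead of the robot, y to its left, z up, the work surface at z = 0. Lengths are in mm, angles in degrees, forces in N, time in s.
With the tool pointing down it reaches from about 300 to 850 mm from the base axis. Payload 4.2 kg.
Tool frame: the origin (TCP) lies midway between the tips of the shut fingers; the grasp point (between the pads) lies 19 mm behind it (env.grasp_offset is the distance from the TCP to the grasp point, in mm); z points along the fingers, y is the line along which they close (so a half turn about z gives the same grasp; the last joint's range is limited). The gripper opens to 91 mm and grips with 3 to 60 N. Pads are 32 mm wide; open, the fingers measure 118 mm over their backs; the gripper's body (76 mm by 178 mm) begins 60 mm behind the grasp point.
Start: joints at [70.932, 18.312, 89.639, -0, 72.044, -1.146], TCP at [176.944, 547.114, 213.976] pointing down, gripper open.
Joint ranges: [-177.97, 177.97], [-48.28, 115.42], [12.27, 149.76], [-77.06, 257.06], [2.81, 150.46], [-146.56, 146.56]. Speed limits (degrees/s): [147.25, 147.25, 180, 180, 180, 180].

INTERFACE

Orientations are given as [roll, pitch, yaw] about the fixed x, y, z axes, in that order (R = Rz(yaw) Ry(pitch) Rx(roll)).
In Python, from workcell import env, optics gives the robot as it stands. The module is installed in compiled form; this text tells all that it offers.
- The arm moves only by the tool send_rows, never from a script. Its argument "targets" is a list that holds one entry, the list of rows, each a list of 7 numbers: the turn, a rotation vector about the world's x, y, z scaled (see below), then the shift along the world's x, y, z scaled (see below), then the closure, from -1 (fully open) to 1 (shut). In form: [[[rx, ry, rz, x, y, z, gripper], ...]]. A call has 1 to 12 rows; each row shifts and turns the commanded pose from where the row before left it; what a row does not reach is not made up. The controller multiplies each number of a shift by 0.2 m and each number of a turn by pi/2 rad. A row lasts 1/10 s, in which the tool goes at most 50 mm and 8.59 degrees, less where a joint would pass 70% of its speed; a pose out of reach is approached as far as the arm can. A call with a number of a shift or a turn outside -1 to 1 is refused whole. A call with a gripper value outside its range is refused whole. The fingers move at their own pace and stop on an object; "grip_force" is the grip in N (left out, the last holds). Time passes only in rows, so rows that do not move let the fingers close. It gives the time, the measured TCP pose, the force, the opening and the grip force at its end, in the units of the state.
- env.state(): the state, without advancing time (a new reading comes with each control period).
- optics.grab_frame(name): name is "scene" or "top" or "wrist"; returns (picture, depth): 420x560x3 uint8, red, green, blue; 420x560 float32, mm along the optical axis (not along the pixel's ray), 0 where there is no reading.
- optics.camera_info(name): a dict with "camera_matrix" (3x3 intrinsics, pixels), "R" (3x3) and "t" (3): a world point X has camera coordinates R X + t; the wrist camera has in their place "mount" (4x4, takes a point from camera to tool coordinates, whose origin is the TCP and whose axes are the flange's). Camera axes: x right, y down, z forward; pixel columns grow to the right and rows downward; lengths in mm; the calibration is good to about 2 mm. The wrist camera is an equidistant fisheye: a pixel r from the principal point sees the ray r / f radians off the axis. A picture is of the moment at which its call begins: read the wrist's pose just before it. camera_info takes no time and is no camera call.
- env.job_done(): hands the job in; it is judged then, once.
Trained networks look in the newest picture that a camera, given by its name, has taken for a name from the list of things; names that differ only in an ending like _2 or _b are one class to them, and where a whole thing is asked for, a point or a joint stands for the part that bears it (a point fixed in the world has none). Each returns a list of dicts, best first, with "conf" (0 to 1); they miss things now and then, are a little off and sometimes report something else, mostly with a low value. They report only what shows in the picture. A call takes as long as a camera call. They do not tell look-alikes from the thing itself.
- optics.silhouettes(camera, name): "mask" (420x560 bool, what is visible of it) and "at" ([column, row] in pixels, amid what is visible of it).
- optics.place_of(camera, name): "at" ([column, row] in pixels: a listed point, or the origin of a listed thing).
The state is a dict: "time_s": time; "qpos": joint angles; "qvel": joint speeds; "effort": joint torques, N m; "ee_pos": TCP position; "ee_rot": TCP orientation; "force": force on the tool from outside, world axes, zero at the start; "torque": the same for the moment, N m; "gripper_width": finger opening in mm; "gripper_force": force on a finger pad.
Only numpy, scipy, OpenCV 4.12 (cv2) and the standard library are available. Lean on these libraries where they do the work, as an engineer would, in place of code of your own. Each camera call takes 0.05 s, during which the arm holds its last target. There are 200 camera calls.

## Working session

There is one attempt and no reset: what is moved stays moved. The work goes in short steps, Python scripts to look and compute and a tool call to move; the robot and the scene stay as the last step left them, time stands still between calls to the robot, and variables do not carry over. Pictures are saved under pics/ and viewed, at most 10 in all, crops included, and the job is handed in when it is done.

Besides the shell and the picture viewer there is one more tool, called after "Emit:" as a command line: name --argument value ..., lists and objects as JSON in quotes. send_rows: Moves the arm, as the interface text tells. Its arguments: {"type":"object","properties":{"targets":{"type":"array"},"grip_force":{"type":"number"}},"required":["targets"]}

```bash
mkdir -p pics
cat > h.py <<'E'
import numpy as np, cv2
from workcell import env, optics
from scipy.spatial.transform import Rotation as Ro
def px2w(cam,uv,depth):
    i=optics.camera_info(cam);K=np.array(i["camera_matrix"])
    p=np.linalg.inv(K)@np.array([uv[0],uv[1],1.])*depth
    return np.array(i["R"]).T@(p-np.array(i["t"]).ravel())
def cloud(cam,d):
    i=optics.camera_info(cam);K=np.array(i["camera_matrix"])
    v,u=np.indices(d.shape);P=np.stack([(u-K[0,2])/K[0,0]*d,(v-K[1,2])/K[1,1]*d,d],-1)
    return (P-np.array(i["t"]).ravel())@np.array(i["R"])
def ray_z(cam,uv,z):
    a=px2w(cam,uv,1.);c=px2w(cam,uv,0.);return c+(a-c)*(z-c[2])/(a-c)[2]
E
python3 - <<'E'
from h import *
print(env.state())
for c in("top","scene"):
    im,d=optics.grab_frame(c);cv2.imwrite(f"pics/{c}1.png",im[:,:,::-1]);np.save(f"{c}_d.npy",d);np.save(f"{c}_i.npy",im)
    W=cloud(c,d);i=optics.camera_info(c);print(c,np.array(i["camera_matrix"]).round(1).tolist())
    for n in("grit_trap","outlet_port","stopper","flap_hinge","flap_grip","filter_slot","sink_front","nail_brush","beaker","petri_dish"):
        for r in optics.place_of(c,n)[:3]:
            u,v=r["at"];print(c,n,round(r["conf"],2),np.round(r["at"],1),W[int(v),int(u)].round(0))
E
```

```text
{'time_s': 0.0, 'qpos': array([ 7.09306049e+01,  1.83523127e+01,  8.97071517e+01, -1.27367756e-03,
        7.20438544e+01, -1.14646306e+00]), 'qvel': array([-0.09527052, -0.02013575,  0.06291746,  0.05866349, -0.01573311,
        0.04628803]), 'effort': array([-6.34716998e-04, -4.12454402e+01, -2.31969434e+01,  7.24539463e-02,
        4.54474753e-02, -1.48520762e-04]), 'ee_pos': array([176.79293822, 546.60824018, 213.10850107]), 'ee_rot': array([-1.79896678e+02, -8.56537428e-04,  1.62077461e+02]), 'force': array([ 0.36323869, -0.46055597, -0.31896347]), 'torque': array([-0.00331879, -0.01389254, -0.00520341]), 'gripper_force': 0.0, 'gripper_width': 91.1030757197492}
top [[394.8, 0.0, 278.8], [0.0, 394.8, 206.5], [0.0, 0.0, 1.0]]
top grit_trap 0.92 [198.  200.9] [492. 160.  92.]
top outlet_port 0.71 [217.2 199.4] [498. 118.  75.]
top stopper 0.76 [304.1 192.1] [526. -94.  35.]
top stopper 0.71 [352.4 195.9] [ 519. -214.   37.]
top stopper 0.65 [301.4 222.6] [450. -87.  34.]
top flap_hinge 0.64 [181.7 159.7] [621. 233.  -1.]
top flap_grip 0.89 [157.4 215.9] [451. 247. 116.]
top filter_
[... 350 characters left out ...]
9.]
top petri_dish 0.42 [332.5 222.4] [ 309.  -55. 1008.]
scene [[458.1, 0.0, 274.5], [0.0, 458.1, 209.5], [0.0, 0.0, 1.0]]
scene grit_trap 0.68 [199.6 214.7] [420. 112.  66.]
scene grit_trap 0.3 [158.9 179.4] [438. 247. 113.]
scene outlet_port 0.75 [219.9 189.8] [511. 127.  87.]
scene stopper 0.88 [301.2 239.1] [512. -94.  18.]
scene stopper 0.85 [321.7 271.2] [ 435. -183.   12.]
scene stopper 0.72 [267.9 234.3] [497. -15.  14.]
scene flap_hinge 0.71 [212.6 166. ] [703. 309.  39.]
scene flap_grip 0.8 [157.  178.5] [438. 250. 115.]
scene nail_brush 0.92 [369.  292.6] [ 425. -287.    9.]
scene beaker 0.9 [346.2 237.5] [ 584. -169.    9.]
scene petri_dish 0.63 [402.3 264.7] [ 538. -312.   14.]
```

Run:
```python
from h import *
t=np.load("top_i.npy")[130:290,120:420,::-1];s=np.load("scene_i.npy")[130:340,110:430,::-1]
cv2.imwrite("pics/topc.png",cv2.resize(t,(800,427),interpolation=2));cv2.imwrite("pics/sc.png",cv2.resize(s,(800,525),interpolation=2))
```

```text
(no output)
```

View pics/topc.png

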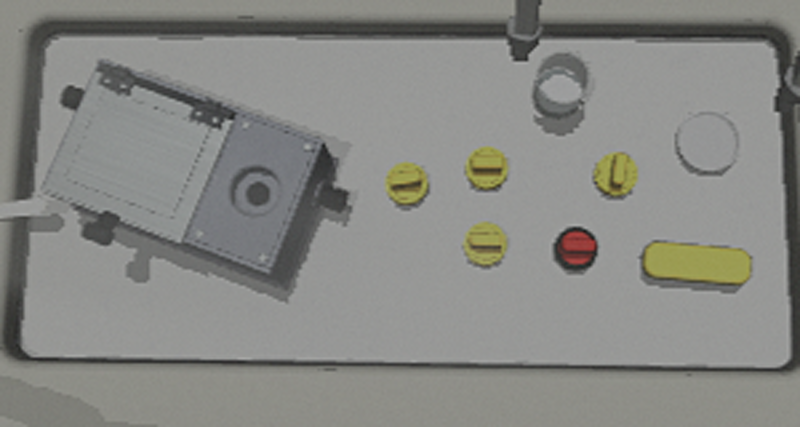

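View pics/sc.png

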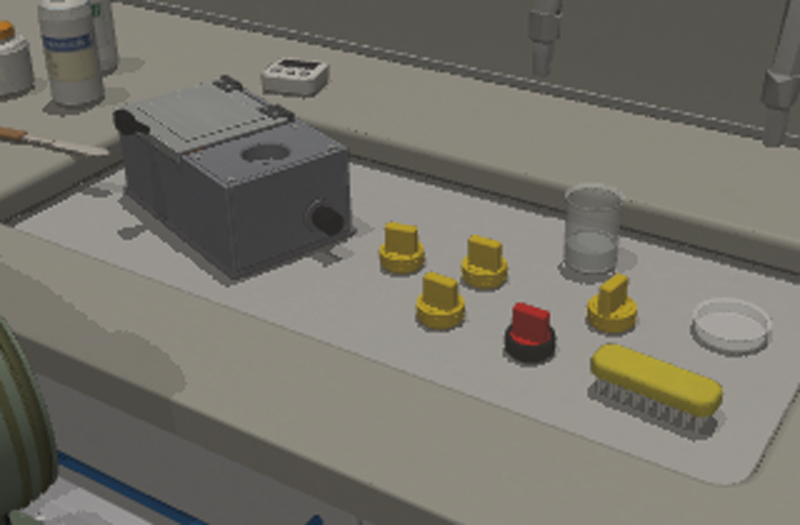

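The thing meant is the one at top pixel (336,223), scene (322,263): black body and red bar. The four yellow ones, at top (272,199), (303,193), (302,221) and (351,195), have yellow bodies and are look-alikes. Both enlarged crops confirm it. The trap is turned by about -25°, and the flap is at the upper left with its grip block near top (157,216).

Run:
```python
from h import *
out={}
for c in("top","scene"):
    im=np.load(f"{c}_i.npy");W=cloud(c,np.load(f"{c}_d.npy"))
    hsv=cv2.cvtColor(im,cv2.COLOR_RGB2HSV);red=((hsv[...,0]<8)|(hsv[...,0]>172))&(hsv[...,1]>120)&(hsv[...,2]>50)
    v,u=np.nonzero(red);k=(u>300)&(u<360)&(v>200)&(v<290);u,v=u[k],v[k]
    P=W[v,u];t=P[P[:,2]>34];print(c,"red n",len(u),"uv",u.mean().round(1),v.mean().round(1),"top",t.mean(0).round(1),len(t),"zpct",np.percentile(P[:,2],[5,50,95]).round(1))
    if len(t)>8: print(" bar rect",cv2.minAreaRect(t[:,:2].astype(np.float32)))
    # black body
    bl=(hsv[...,2]<45);v,u=np.nonzero(bl);Q=W[v,u];k=np.hypot(*(Q[:,:2]-P[:,:2].mean(0)).T)<30;Q=Q[k];print(" black",len(Q),Q.mean(0).round(1) if len(Q) else 0)
    k=(W[...,2]>84)&(W[...,2]<106)&(W[...,0]>380)&(W[...,0]<680)&(W[...,1]>40)&(W[...,1]<330)
    n,l,st,ce=cv2.connectedComponentsWithStats(k.astype(np.uint8));i=1+st[1:,4].argmax();A=W[l==i]
    r=cv2.minAreaRect(A[:,:2].astype(np.float32));print(" box top",len(A),r,cv2.boxPoints(r).round(0).tolist(),np.percentile(A[:,2],[5,25,50,75,95]).round(1))
    # tall stuff
    print("floor med",np.median(W[230:250,200:330,2]).round(1) if c=="top" else "")
W=cloud("top",np.load("top_d.npy"))
# port: bottom of bore points
b=(W[...,2]>66)&(W[...,2]<84)&(abs(W[...,0]-498)<30)&(abs(W[...,1]-118)<35)
print("bore",b.sum(),W[b].mean(0).round(1),cv2.minEnclosingCircle(W[b][:,:2].astype(np.float32)))
im=np.load("top_i.npy");print("high:",[(W[v,u].round(0).tolist(),u,v) for v,u in [(142,316),(135,317),(160,417),(228,155),(208,125)]])
# sink front lip edge: row profile of z
g=W[...,2];print("colz",[(u,g[255:275,u].round(0).astype(int).tolist()) for u in (160,390)])
g=cv2.cvtColor(im,cv2.COLOR_RGB2GRAY);print([(u,g[250:275,u].tolist()) for u in (160,390)])
```

```text
top red n 111 uv 336.3 222.3 top [ 447.7 -170.5   72. ] 58 zpct [13.5 35.3 41.4]
 bar rect ((389.7626953125, -114.05072021484375), (26.262346267700195, 197.58197021484375), 46.15009689331055)
 black 10 [ 461.9 -176.6   14.7]
 box top 4680 ((507.40484619140625, 187.88705444335938), (223.1281280517578, 144.10018920898438), 70.21084594726562) [[402.0, 107.0], [537.0, 59.0], [613.0, 268.0], [477.0, 317.0]] [88.8 91.5 95.2 97.2 99.4]
floor med -0.8
scene red n 218 uv 321.5 259.6 top [ 442.3 -180.3   45.1] 77 zpct [16.3 28.5 40.4]
 bar rect ((114.38449096679688, -346.6440734863281), (780.0594482421875, 27.726102828979492), 26.920743942260742)
 black 81 [ 438.9 -181.9    9.7]
 box top 2300 ((501.1731872558594, 188.99887084960938), (225.03866577148438, 158.19911193847656), 70.82894897460938) [[390.0, 109.0], [539.0, 57.0], [613.0, 269.0], [463.0, 321.0]] [ 86.9  92.1  95.8  98.6 100.2]
floor med 
bore 252 [491.6 121.4  75.3] ((484.7871398925781, 111.34747314453125), 31.8203182220459)
high: [([586.0, -110.0, 237.0], 316, 142), ([593.0, -111.0, 258.0], 317, 135), ([548.0, -312.0, 242.0], 417, 160), ([435.0, 289.0, -0.0], 155, 228), ([479.0, 354.0, 42.0], 125, 208)]
colz [(160, [-2, -1, 0, -3, -2, -1, 0, -3, -2, 10, 5, 34, 34, 36, 39, 40, 38, 40, 38, 38]), (390, [-6, 0, 0, -2, -2, 1, -1, -2, -5, -4, -4, -4, -3, 6, 28, 36, 35, 42, 39, 36])]
[(160, [149, 150, 151, 150, 152, 152, 151, 154, 150, 152, 150, 151, 153, 138, 87, 49, 111, 130, 134, 144, 143, 140, 139, 141, 142]), (390, [151, 152, 152, 150, 150, 152, 151, 153, 152, 151, 153, 151, 151, 152, 151, 152, 154, 119, 47, 106, 126, 135, 141, 143, 142])]
```

Emit:
send_rows --targets '[[[0, 0, -0.05, 0.082, -0.221, 0.005, -0.1], [0, 0, -0.05, 0.082, -0.221, 0.005, -0.1], [0, 0, -0.05, 0.082, -0.221, 0.005, -0.1], [0, 0, -0.05, 0.082, -0.221, 0.005, -0.1], [0, 0, -0.05, 0.082, -0.221, 0.005, -0.1], [0, 0, -0.05, 0.082, -0.221, 0.005, -0.1], [0, 0, -0.05, 0.082, -0.221, 0.005, -0.1], [0, 0, -0.05, 0.082, -0.221, 0.005, -0.1], [0, 0, -0.05, 0.082, -0.221, 0.005, -0.1], [0, 0, -0.05, 0.082, -0.221, 0.005, -0.1], [0, 0, -0.05, 0.082, -0.221, 0.005, -0.1], [0, 0, -0.05, 0.082, -0.221, 0.005, -0.1]]]'

```text
time_s: 2.3
ee_pos: [374.1, 14.8, 226.5]
ee_rot: [179.9, 0.0, 107.9]
force: [0.5, 1.0, 0.2]
gripper_width: 50.0
gripper_force: 0.0
```

Emit:
send_rows --targets '[[[0, 0, -0.05, 0.082, -0.221, 0.005, -0.1], [0, 0, -0.05, 0.082, -0.221, 0.005, -0.1], [0, 0, -0.05, 0.082, -0.221, 0.005, -0.1], [0, 0, -0.05, 0.082, -0.221, 0.005, -0.1], [0, 0, 0, 0, 0, 0, -0.1], [0, 0, 0, 0, 0, 0, -0.1]]]'

```text
time_s: 2.9
ee_pos: [439.1, -160.6, 229.6]
ee_rot: [-179.9, -0.1, 90.0]
force: [-0.3, 0.6, 0.0]
gripper_width: 50.3
gripper_force: 0.0
```

```bash
cat >> h.py <<'E'
def wpose():
    s=env.state();T=np.eye(4);T[:3,:3]=Ro.from_euler("xyz",s["ee_rot"],degrees=True).as_matrix();T[:3,3]=s["ee_pos"]
    return T@np.array(optics.camera_info("wrist")["mount"])
def wray(T,uv):
    K=np.array(optics.camera_info("wrist")["camera_matrix"]);d=np.array(uv,float)-K[:2,2]
    r=np.linalg.norm(d,axis=-1,keepdims=True);th=r/K[0,0]
    v=np.concatenate([d/np.maximum(r,1e-9)*np.sin(th),np.cos(th)],-1)
    return T[:3,3],v@T[:3,:3].T
def wz(T,uv,z):
    c,v=wray(T,uv);return c+v*((z-c[2])/v[...,2])[...,None]
def wcloud(T,d):
    v,u=np.indices(d.shape);K=np.array(optics.camera_info("wrist")["camera_matrix"])
    c,V=wray(T,np.stack([u,v],-1));cz=V@T[:3,2];return c+V*(d/cz)[...,None]
def redpts(im):
    h=cv2.cvtColor(im,cv2.COLOR_RGB2HSV);m=(((h[...,0]<8)|(h[...,0]>172))&(h[...,1]>120)&(h[...,2]>40)).astype(np.uint8)
    n,l,st,ce=cv2.connectedComponentsWithStats(m);i=1+st[1:,4].argmax();v,u=np.nonzero(l==i);return u,v
E
python3 - <<'E'
from h import *
i=optics.camera_info("wrist");print(np.array(i["camera_matrix"]).round(1).tolist(),np.array(i["mount"]).round(2).tolist())
s=env.state();print(s["time_s"],s["ee_pos"].round(1),s["ee_rot"].round(1),s["gripper_width"])
T=wpose();im,d=optics.grab_frame("wrist");cv2.imwrite("pics/w1.png",im[:,:,::-1]);np.save("w1_d.npy",d);np.save("w1_T.npy",T)
u,v=redpts(im);W=wcloud(T,d)[v,u];print(len(u),u.mean(),v.mean(),np.percentile(W[:,2],[5,25,50,75,95]).round(1))
k=W[:,2]>36;P=wz(T,np.stack([u,v],-1),40.)[k];print(k.sum(),W[k].mean(0),cv2.minAreaRect(P[:,:2].astype(np.float32)),P.mean(0))
for r in optics.place_of("wrist","stopper"): print(r["conf"],np.round(r["at"],1),wz(T,np.array(r["at"]),0.).round(1))
E
```

```text
[[325.2, 0.0, 279.7], [0.0, 325.2, 211.0], [0.0, 0.0, 1.0]] [[0.0, -0.96, -0.27, 76.37], [1.0, 0.0, -0.0, -1.68], [0.0, -0.27, 0.96, -169.89], [0.0, 0.0, 0.0, 1.0]]
2.9 [ 439.1 -160.6  229.6] [-1.799e+02 -1.000e-01  9.000e+01] 50.33798419616055
78 282.8205128205128 197.24358974358975 [14.4 15.3 15.7 16.3 17.2]
0 [nan nan nan] ((0.0, 0.0), (0.0, 0.0), 0.0) [nan nan nan]
0.88 [355.  120.9] [530.  -80.8   0. ]
0.85 [295.4 123.2] [456.2 -85.5   0. ]
0.63 [344.1  64.8] [515.8 -10.7   0. ]
0.56 [294.6 196.3] [ 455.9 -177.     0. ]<stdin>:6: RuntimeWarning: Mean of empty slice.
  ret = um.true_divide(
```

View pics/w1.png

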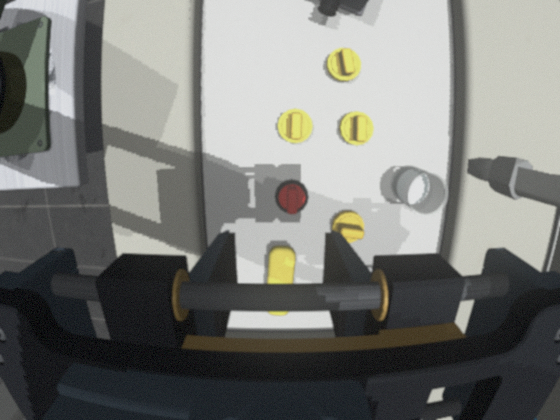

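The wrist picture shows the stopper in shadow at (291,196), with the yellow look-alikes at (345,64), (295,126), (357,128) and (348,226). I'll use the depth for the top of the bar.

Run:
```python
from h import *
T=np.load("w1_T.npy");W=wcloud(T,np.load("w1_d.npy"))
v,u=np.nonzero((abs(np.indices((420,560))[1]-291)<22)&(abs(np.indices((420,560))[0]-196)<22))
P=W[v,u]
for lo,hi in((34,45),(12,19)):
    k=(P[:,2]>lo)&(P[:,2]<hi);Q=P[k];print(k.sum(),u[k].mean(),v[k].mean(),Q.mean(0).round(1),cv2.minAreaRect(Q[:,:2].astype(np.float32)),cv2.minEnclosingCircle(Q[:,:2].astype(np.float32)))
# top view same
W=cloud("top",np.load("top_d.npy"));S=W[205:240,320:352].reshape(-1,3)
for lo,hi in((34,46),(12,20)):
    Q=S[(S[:,2]>lo)&(S[:,2]<hi)];print("top",len(Q),Q.mean(0).round(1),cv2.minAreaRect(Q[:,:2].astype(np.float32)))
# sink front edge direction via top image lip
g=cv2.cvtColor(np.load("top_i.npy"),cv2.COLOR_RGB2GRAY)
pts=np.array([ray_z("top",(u,255+int(g[255:275,u].argmin())),20.)[:2] for u in range(140,405,5) ]);print("front line dir",cv2.fitLine(pts.astype(np.float32),cv2.DIST_HUBER,0,.01,.01).ravel())
```

```text
265 291.76603773584907 201.22264150943397 [ 451.  -173.9   38.6] ((451.32733154296875, -174.64602661132812), (11.641904830932617, 29.739810943603516), 0.3483932614326477) ((451.21832275390625, -174.6412353515625), 14.981890678405762)
587 290.8364565587734 195.68654173764907 [ 450.6 -172.7   15.5] ((451.488037109375, -174.13568115234375), (40.42750549316406, 38.86274337768555), 2.418370485305786) ((451.1011657714844, -175.03810119628906), 20.8175106048584)
top 57 [ 452.6 -174.4   38.6] ((452.9797668457031, -174.55795288085938), (10.689583778381348, 27.50419807434082), 0.8812422156333923)
top 124 [ 450.5 -174.4   15.5] ((452.3658142089844, -175.0268096923828), (38.06208801269531, 38.79917907714844), 88.35169219970703)
front line dir [ 8.8043598e-04  9.9999958e-01  3.4045102e+02 -9.2093315e+00]
```

Emit:
send_rows --targets '[[[0, 0, 0, 0.031, -0.035, -0.2, -0.1], [0, 0, 0, 0.031, -0.035, -0.2, -0.1], [0, 0, 0, 0, 0, -0.2, -0.1], [0, 0, 0, 0, 0, -0.2, -0.1], [0, 0, 0, 0, 0, -0.15, -0.1], [0, 0, 0, 0, 0, -0.1, -0.1], [0, 0, 0, 0, 0, 0, -0.1]]]'

```text
time_s: 3.7
ee_pos: [449.5, -171.8, 18.0]
ee_rot: [-179.7, -0.1, 90.2]
force: [-0.5, -0.5, 0.7]
gripper_width: 50.1
gripper_force: 0.0
```

Emit:
send_rows --targets '[[[0, 0, 0, 0, 0, 0, 0.9], [0, 0, 0, 0, 0, 0, 0.9], [0, 0, 0, 0, 0, 0, 0.9], [0, 0, 0, 0, 0, 0, 0.9], [0, 0, 0, 0, 0, 0, 0.9]]]' --grip_force 30

```text
time_s: 4.2
ee_pos: [452.0, -174.2, 20.6]
ee_rot: [179.9, 0.0, 90.1]
force: [0.3, -0.1, -0.4]
gripper_width: 13.4
gripper_force: 0.1
```

Emit:
send_rows --targets '[[[0, 0, 0, 0, 0, 0, 0.95], [0, 0, 0, 0, 0, 0, 0.95], [0, 0, 0, 0, 0, 0.15, 0.95], [0, 0, 0, 0, 0, 0.2, 0.95], [0, 0, 0, 0, 0, 0.2, 0.95], [0, 0, 0, 0, 0, 0.2, 0.95], [0, 0, 0, 0, 0, 0, 0.95]]]'

```text
time_s: 4.9
ee_pos: [454.8, -175.4, 175.0]
ee_rot: [179.4, 0.2, 90.1]
force: [0.1, 0.4, -0.6]
gripper_width: 11.8
gripper_force: 30.0
```

Run:
```python
from h import *
s=env.state();print(s["ee_pos"].round(1),s["ee_rot"].round(1),s["gripper_width"],s["gripper_force"])
# box measurement from stored top: bore circle via deck hole edge
im,d=optics.grab_frame("top");W=cloud("top",d)
for n in("outlet_port","flap_grip","flap_hinge"):
    for r in optics.place_of("top",n)[:2]: print(n,round(r["conf"],2),np.round(r["at"],1),ray_z("top",r["at"],{"outlet_port":92,"flap_grip":109,"flap_hinge":97}[n]).round(1))
# flap grip block cloud
k=(W[...,2]>104)&(W[...,2]<130)&(W[...,0]>420)&(W[...,0]<500)&(W[...,1]>220)&(W[...,1]<290);print("grip",k.sum(),W[k].mean(0).round(1),cv2.minAreaRect(W[k][:,:2].astype(np.float32)))
# deck: z 88-94.5 points
g=cv2.cvtColor(im,cv2.COLOR_RGB2GRAY);cv2.imwrite("pics/portcrop.png",cv2.resize(im[170:240,180:260,::-1],(640,560),interpolation=cv2.INTER_CUBIC))
```

```text
[ 454.8 -175.4  175. ] [179.4   0.2  90.1] 11.760499478644142 29.999882876873016
outlet_port 0.93 [216.4 200.4] [491.  115.7  92. ]
flap_grip 0.57 [156.8 214.3] [453.3 250.1 109. ]
flap_grip 0.42 [196.4 201.8] [483.8 159.2 109. ]
flap_hinge 0.8 [183.4 164.3] [577.8 198.3  97. ]
flap_hinge 0.21 [265.8 260.1] [351.8  -4.9  97. ]
grip 84 [447.2 249.7 114.3] ((448.79241943359375, 249.9180908203125), (23.852643966674805, 21.393014907836914), 61.88216781616211)
```

View pics/portcrop.png

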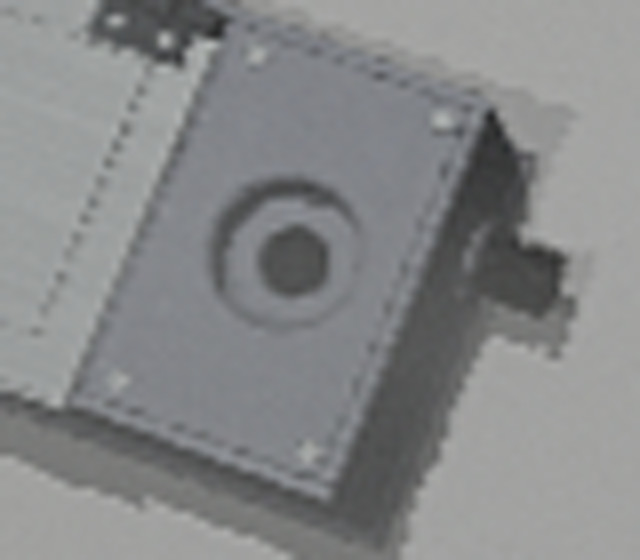

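The crop puts the port mouth at top pixel (215.6,201.3), the round recess in the deck with a dark centre. I'll refine it with the wrist camera.

Emit:
send_rows --targets '[[[0, 0, 0, 0.03, 0.19, 0.025, 0.95], [0, 0, 0, 0.03, 0.19, 0.025, 0.95], [0, 0, 0, 0.03, 0.19, 0.025, 0.95], [0, 0, 0, 0.03, 0.19, 0.025, 0.95], [0, 0, 0, 0.03, 0.19, 0.025, 0.95], [0, 0, 0, 0.03, 0.19, 0.025, 0.95], [0, 0, 0, 0, 0, 0, 0.95], [0, 0, 0, 0, 0, 0, 0.95], [0, 0, 0, 0, 0, 0, 0.95]]]'

```text
time_s: 6.0
ee_pos: [486.9, 53.1, 198.7]
ee_rot: [-179.8, 0.0, 90.0]
force: [-0.5, -0.1, -0.9]
gripper_width: 12.0
gripper_force: 30.0
```

Run:
```python
from h import *
for j in range(3):
    s=env.state();print(s["ee_pos"].round(1),s["ee_rot"].round(2),s["qvel"].round(1))
    T=wpose();im,d=optics.grab_frame("wrist");
np.save("w2_d.npy",d);np.save("w2_T.npy",T);np.save("w2_i.npy",im)
for r in optics.place_of("wrist","outlet_port")[:2]: print(r["conf"],np.round(r["at"],1),wz(T,np.array(r["at"]),92.).round(1))
for r in optics.place_of("wrist","stopper")[:3]: print("st",r["conf"],np.round(r["at"],1))
W=wcloud(T,d)
k=(abs(W[...,0]-491)<40)&(abs(W[...,1]-116)<35)
dk=k&(abs(W[...,2]-92)<4);print("deck z",np.median(W[dk][:,2]))
b=k&(W[...,2]>68)&(W[...,2]<84)&(np.hypot(W[...,0]-491,W[...,1]-116)<27);print("seat",b.sum(),W[b].mean(0).round(1),cv2.minEnclosingCircle(W[b][:,:2].astype(np.float32)))
v,u=np.nonzero(k);v0,v1,u0,u1=v.min(),v.max(),u.min(),u.max();print(v0,v1,u0,u1)
cv2.imwrite("pics/w2.png",cv2.resize(im[v0:v1,u0:u1,::-1],None,fx=5,fy=5,interpolation=cv2.INTER_CUBIC))
```

```text
[486.9  53.1 198.7] [-1.7985e+02  4.0000e-02  9.0050e+01] [-0.8 -0.5 -0.3  0.1 -0.   0.2]
[487.1  52.8 199. ] [-1.7988e+02  3.0000e-02  9.0000e+01] [-0.5 -0.3 -0.4  0.1  0.   0.1]
[487.2  52.8 199.2] [-1.7991e+02  2.0000e-02  8.9980e+01] [-0.  -0.3 -0.4  0.1  0.   0.1]
0.75 [282.3 133.9] [487.5 118.9  92. ]
st 0.63 [282.7 245. ]
st 0.54 [305.8 239.2]
deck z 91.0813890045635
seat 1960 [488.5 119.7  75.5] ((488.41314697265625, 119.61085510253906), 22.418922424316406)
0 419 0 559
```

Emit:
send_rows --targets '[[[0, 0, 0, 0.006, 0.11, -0.1, 0.95], [0, 0, 0, 0, 0.11, -0.1, 0.95], [0, 0, 0, 0, 0, 0, 0.95], [0, 0, 0, 0, 0, 0, 0.95], [0, 0, 0, 0, 0, 0, 0.95]]]'

```text
time_s: 6.75
ee_pos: [489.6, 97.3, 160.8]
ee_rot: [179.9, 0.0, 90.0]
force: [-0.4, -0.4, -1.0]
gripper_width: 11.8
gripper_force: 30.0
```

Run:
```python
from h import *
s=env.state();print(s["ee_pos"].round(1),s["ee_rot"].round(2))
T=wpose();im,d=optics.grab_frame("wrist");s=env.state();print(s["ee_pos"].round(1))
W=wcloud(T,d);b=(W[...,2]>68)&(W[...,2]<84)&(np.hypot(W[...,0]-488.4,W[...,1]-119.6)<27);print("seat",b.sum(),W[b].mean(0).round(1),cv2.minEnclosingCircle(W[b][:,:2].astype(np.float32)))
dk=(abs(W[...,0]-491)<40)&(abs(W[...,1]-116)<35)&(abs(W[...,2]-92)<4);print("deck z",np.median(W[dk][:,2]))
h=(W[...,2]>128)&(W[...,2]<200)&(np.hypot(W[...,0]-s["ee_pos"][0],W[...,1]-s["ee_pos"][1])<26);v,u=np.nonzero(h);print("held",h.sum(),np.percentile(W[h][:,2],[1,10,50,90]).round(1),u.min(),u.max(),v.min(),v.max())
print([(z,cv2.minEnclosingCircle(W[h&(abs(W[...,2]-z)<3)][:,:2].astype(np.float32))) for z in (145,150,156)])
cv2.imwrite("pics/w3.png",cv2.resize(im[100:300,180:380,::-1],(600,600),interpolation=cv2.INTER_CUBIC))
```

```text
[489.6  97.3 160.8] [1.799e+02 1.000e-02 9.004e+01]
[489.6  97.2 160.9]
seat 2383 [488.5 118.   75.7] ((488.4246826171875, 119.0886001586914), 22.179244995117188)
deck z 91.0952441862383
held 3071 [144.7 153.8 178.1 192.9] 243 317 217 317
[(145, ((487.7494812011719, 105.80960083007812), 18.991859436035156)), (150, ((487.72271728515625, 102.33930969238281), 19.89881134033203)), (156, ((487.6814880371094, 104.94676208496094), 18.89630126953125))]
```

View pics/w3.png

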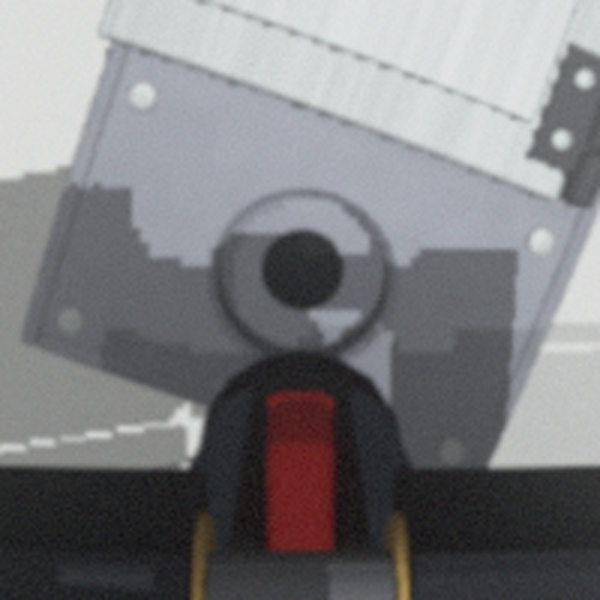

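The crop shows the held stopper at about (300,440), upright with its red bar between the pads, and the port at (302,272). I'll measure both in the same cloud.

Run:
```python
from h import *
from scipy.optimize import least_squares
T=wpose();p=env.state()["ee_pos"];im,d=optics.grab_frame("wrist");W=wcloud(T,d);print(p.round(1))
h=(W[...,2]>136)&(W[...,2]<162)&(W[...,1]>p[1]+2)&(np.hypot(W[...,0]-p[0],W[...,1]-p[1])<27)
P=W[h];print(len(P),np.percentile(P[:,2],[1,10,50,90,99]).round(1),"ymax",np.percentile(P[:,1],[95,99,100]).round(1),"x",P[:,0].min().round(1),P[:,0].max().round(1))
# outer edge: for x bins take max y
xs=np.arange(-16,17,4);E=np.array([[p[0]+x-1.5,P[abs(P[:,0]-(p[0]+x-1.5))<2][:,1].max()] for x in xs]);print(E.round(1).tolist())
f=least_squares(lambda c:np.hypot(E[:,0]-c[0],E[:,1]-c[1])-20.5,p[:2],loss="soft_l1");print("held centre",f.x.round(2),f.fun.round(1))
red=redpts(im);R=W[red[1],red[0]];k=R[:,2]>170;print("bar top",R[k].mean(0).round(1),k.sum(),R[:,0].min().round(1),R[:,0].max().round(1),"zmax",np.percentile(R[:,2],98).round(1))
# port: image rim of bore at deck z: boundary points between deck and lower
b=(W[...,2]<86)&(W[...,2]>68)&(np.hypot(W[...,0]-488.4,W[...,1]-119.3)<27);B=W[b];print("x",B[:,0].min(),B[:,0].max(),"y",B[:,1].min(),B[:,1].max())
vv,uu=np.nonzero(b);edge=wz(T,np.stack([uu,vv],-1),91.1);c,r=cv2.minEnclosingCircle(edge[:,:2].astype(np.float32));print("mouth",c,r)
```

```text
[489.6  97.2 160.9]
722 [143.2 147.1 154.9 158.5 161.5] ymax [117.1 117.4 117.8] x 467.9 507.6
[[472.1, 112.7], [476.1, 115.2], [480.1, 116.5], [484.1, 117.2], [488.1, 117.8], [492.1, 117.2], [496.1, 116.5], [500.1, 114.9], [504.1, 112.1]]
held centre [487.96  97.77] [ 1.3  0.6 -0.2 -0.6 -0.5 -0.7 -0.1  0.5  1.1]
bar top [487.7 104.4 180.5] 998 481.6 494.1 zmax 196.3
x 466.376509084748 510.3337090208799 y 97.4590177286427 139.8775683013073
mouth (488.3583679199219, 120.46194458007812) 21.59308624267578
```

Emit:
send_rows --targets '[[[0, 0, 0, 0.003, 0.06, -0.02, 0.95], [0, 0, 0, 0, 0.05, -0.1, 0.95], [0, 0, 0, 0, 0, -0.1, 0.95], [0, 0, 0, 0, 0, -0.025, 0.95], [0, 0, 0, 0, 0, 0, 0.95], [0, 0, 0, 0, 0, -0.02, 0.95], [0, 0, 0, 0, 0, -0.02, 0.95], [0, 0, 0, 0, 0, 0, 0.95]]]'

```text
time_s: 7.65
ee_pos: [489.5, 119.8, 103.0]
ee_rot: [180.0, 0.0, 90.1]
force: [-0.4, -0.0, -0.8]
gripper_width: 11.7
gripper_force: 30.0
```

Emit:
send_rows --targets '[[[0, 0, 0, 0, 0, -0.02, 0.95], [0, 0, 0, 0, 0, -0.02, 0.95], [0, 0, 0, 0, 0, -0.01, 0.95], [0, 0, 0, 0, 0, 0, 0.95], [0, 0, 0, 0, 0, 0, 0.95]]]'

```text
time_s: 8.15
ee_pos: [490.0, 120.0, 96.4]
ee_rot: [179.9, -0.0, 90.1]
force: [-6.6, -1.7, 23.4]
gripper_width: 11.6
gripper_force: 30.0
```

Emit:
send_rows --targets '[[[0, 0, 0, 0, 0, 0.01, 0.95], [0, 0, 0, 0, 0, 0, 0.2], [0, 0, 0, 0, 0, 0, 0.2], [0, 0, 0, 0, 0, 0, 0.2], [0, 0, 0, 0, -0.05, 0.2, 0.2], [0, 0, 0, 0, -0.1, 0.2, 0.2], [0, 0, 0, 0, -0.1, 0, 0.2], [0, 0, 0, 0, 0, 0, 0.2], [0, 0, 0, 0, 0, 0, 0.2]]]'

```text
time_s: 9.05
ee_pos: [489.1, 69.9, 174.3]
ee_rot: [-179.9, -0.0, 90.0]
force: [-0.3, 0.4, -0.4]
gripper_width: 36.2
gripper_force: 0.0
```

Run:
```python
from h import *
T=wpose();s=env.state();im,d=optics.grab_frame("wrist");W=wcloud(T,d);print(s["ee_pos"].round(1),s["ee_rot"].round(1),s["gripper_width"])
k=np.hypot(W[...,0]-488.4,W[...,1]-119.3)
dk=(k>26)&(k<36)&(abs(W[...,2]-91)<4);pl=(k<19)&(W[...,2]<100)&(W[...,2]>70);br=(k<18)&(W[...,2]>108)&(W[...,2]<125)
print("deck",dk.sum(),np.median(W[dk][:,2]).round(2),"plug top",pl.sum(),np.median(W[pl][:,2]).round(2),np.percentile(W[pl][:,2],[10,90]).round(1))
print("bar",br.sum(),W[br].mean(0).round(1),cv2.minAreaRect(W[br][:,:2].astype(np.float32)))
P=W[pl];print("plane",np.linalg.lstsq(np.c_[P[:,:2]-P[:,:2].mean(0),np.ones(len(P))],P[:,2],rcond=None)[0].round(3))
cv2.imwrite("pics/w4.png",cv2.resize(im[60:300,130:430,::-1],(750,600),interpolation=cv2.INTER_CUBIC))
for n,z in(("flap_grip",109),("flap_hinge",97)):
    for r in optics.place_of("wrist",n)[:2]: print(n,round(r["conf"],2),np.round(r["at"],1),wz(T,np.array(r["at"]),float(z)).round(1))
```

```text
[489.1  69.9 174.3] [-179.9   -0.    90. ] 36.23024292721225
deck 3111 91.18 plug top 1143 91.5 [90.6 92.4]
bar 680 [488.1 120.1 114.6] ((488.18194580078125, 119.94998931884766), (29.55055809020996, 11.559195518493652), 89.81167602539062)
plane [ 0.0000e+00 -1.0000e-03  9.1516e+01]
flap_hinge 0.68 [394.6  51.1] [576.7 206.4  97. ]
```

View pics/w4.png

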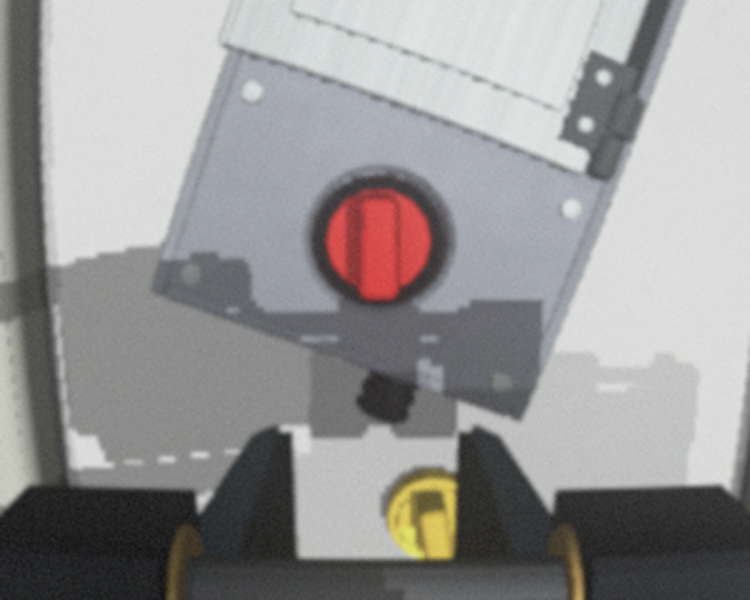

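The crop shows the stopper seated at (380,237) with its ring concentric, and the cloud gives flush within 0.3 mm. Next I'll look at the flap grip.

Emit:
send_rows --targets '[[[0, 0, 0.087, -0.01, 0.092, 0.012, -0.1], [0, 0, 0.087, -0.01, 0.092, 0.012, -0.1], [0, 0, 0.087, -0.01, 0.092, 0.012, -0.1], [0, 0, 0.087, -0.01, 0.092, 0.012, -0.1], [0, 0, 0.087, -0.01, 0.092, 0.012, -0.1], [0, 0, 0.087, -0.01, 0.092, 0.012, -0.1], [0, 0, 0.087, -0.01, 0.092, 0.012, -0.1], [0, 0, 0.087, -0.01, 0.092, 0.012, -0.1], [0, 0, 0.087, -0.01, 0.092, 0.012, -0.1], [0, 0, 0, 0, 0, 0, -0.1], [0, 0, 0, 0, 0, 0, -0.1], [0, 0, 0, 0, 0, 0, -0.1]]]'

```text
time_s: 10.4
ee_pos: [471.3, 235.0, 196.1]
ee_rot: [-179.9, -0.0, 160.5]
force: [0.9, -0.8, -0.2]
gripper_width: 50.6
gripper_force: 0.0
```

Run:
```python
from h import *
T=wpose();s=env.state();im,d=optics.grab_frame("wrist");W=wcloud(T,d);print(s["ee_pos"].round(1),s["ee_rot"].round(1),s["gripper_width"])
v,u=np.indices(d.shape)
reg=(np.hypot(W[...,0]-446,W[...,1]-251)<28);z=W[...,2]
k=reg&(z>112)&(z<126);n,l,st,ce=cv2.connectedComponentsWithStats(k.astype(np.uint8));i=1+st[1:,4].argmax();G=W[l==i];print("grip top",len(G),G.mean(0).round(1),np.percentile(G[:,2],[5,50,95]).round(1),cv2.minAreaRect(G[:,:2].astype(np.float32)))
fl=(z>93)&(z<106)&(W[...,0]>400)&(W[...,0]<620)&(W[...,1]>120)&(W[...,1]<330)
n,l,st,ce=cv2.connectedComponentsWithStats(fl.astype(np.uint8));i=1+st[1:,4].argmax();F=W[l==i];print("flap",len(F),np.percentile(F[:,2],[5,50,95]).round(1),cv2.minAreaRect(F[:,:2].astype(np.float32)))
for n,zz in(("flap_grip",109),("flap_hinge",97)):
    for r in optics.place_of("wrist",n)[:2]: print(n,round(r["conf"],2),np.round(r["at"],1),wz(T,np.array(r["at"]),float(zz)).round(1))
cv2.imwrite("pics/w5.png",im[:,:,::-1])
```

```text
[471.3 235.  196.1] [-179.9   -0.   160.5] 50.57134804571356
grip top 519 [444.3 252.4 117.2] [114.1 117.5 118.8] ((444.6398620605469, 252.3760223388672), (23.853450775146484, 13.719561576843262), 68.86530303955078)
flap 9822 [95.3 97.  98.5] ((495.1743469238281, 234.18508911132812), (136.55531311035156, 87.61465454101562), 70.10672760009766)
flap_grip 0.91 [289.7 183.2] [446.2 251.7 109. ]
```

View pics/w5.png

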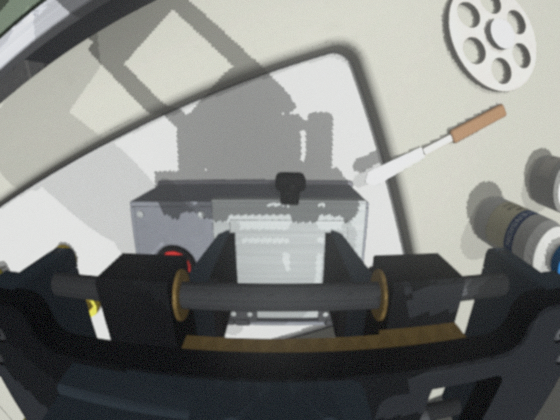

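The picture shows the flap's grip block at (290,186), measured at (444.6, 252.4) with its top at 118, and gives a box yaw of -19.9°. Now I'll pinch it.

Emit:
send_rows --targets '[[[0, 0, 0, -0.07, 0.045, -0.05, -0.1], [0, 0, 0, -0.073, 0.045, -0.1, -0.1], [0, 0, 0, 0, 0, -0.15, -0.1], [0, 0, 0, 0, 0, -0.125, -0.1], [0, 0, 0, 0, 0, -0.05, -0.1], [0, 0, 0, 0, 0, 0, -0.1], [0, 0, 0, 0, 0, 0, 0.8], [0, 0, 0, 0, 0, 0, 0.8], [0, 0, 0, 0, 0, 0, 0.8], [0, 0, 0, 0, 0, 0, 0.8], [0, 0, 0, 0, 0, 0, 0.8]]]' --grip_force 15

```text
time_s: 11.65
ee_pos: [443.4, 253.6, 102.4]
ee_rot: [179.9, 0.1, 160.5]
force: [-0.7, -1.2, 4.9]
gripper_width: 23.3
gripper_force: 15.0
```

Run:
```python
import numpy as np
th=np.radians(np.r_[np.linspace(0,101,19)]);p=np.radians(4.83)+th
X=-142.5*np.cos(p);Z=142.5*np.sin(p);b=np.radians(-19.9)
for a,c in zip(np.diff(X),np.diff(Z)): print([0,0,0,round(a*np.cos(b)/200,3),round(a*np.sin(b)/200,3),round(c/200,3),0.8],end=",")
```

```text
[0, 0, 0, np.float64(0.009), np.float64(-0.003), np.float64(0.069), 0.8],[0, 0, 0, np.float64(0.015), np.float64(-0.005), np.float64(0.068), 0.8],[0, 0, 0, np.float64(0.021), np.float64(-0.008), np.float64(0.066), 0.8],[0, 0, 0, np.float64(0.027), np.float64(-0.01), np.float64(0.063), 0.8],[0, 0, 0, np.float64(0.033), np.float64(-0.012), np.float64(0.06), 0.8],[0, 0, 0, np.float64(0.038), np.float64(-0.014), np.float64(0.057), 0.8],[0, 0, 0, np.float64(0.043), np.float64(-0.016), np.float64(0.052), 0.8],[0, 0, 0, np.float64(0.048), np.float64(-0.017), np.float64(0.048), 0.8],[0, 0, 0, np.float64(0.052), np.float64(-0.019), np.float64(0.042), 0.8],[0, 0, 0, np.float64(0.056), np.float64(-0.02), np.float64(0.037), 0.8],[0, 0, 0, np.float64(0.059), np.float64(-0.021), np.float64(0.031), 0.8],[0, 0, 0, np.float64(0.061), np.float64(-0.022), np.float64(0.025), 0.8],[0, 0, 0, np.float64(0.063), np.float64(-0.023), np.float64(0.018), 0.8],[0, 0, 0, np.float64(0.065), np.float64(-0.023), np.float64(0.011), 0.8],[0, 0, 0, np.float64(0.065), np.float64(-0.024), np.float64(0.005), 0.8],[0, 0, 0, np.float64(0.066), np.float64(-0.024), np.float64(-0.002), 0.8],[0, 0, 0, np.float64(0.065), np.float64(-0.024), np.float64(-0.009), 0.8],[0, 0, 0, np.float64(0.064), np.float64(-0.023), np.float64(-0.016), 0.8],
```

Emit:
send_rows --targets '[[[0, 0, 0, 0.009, -0.003, 0.069, 0.8], [0, 0, 0, 0.015, -0.005, 0.068, 0.8], [0, 0, 0, 0.021, -0.008, 0.066, 0.8], [0, 0, 0, 0.027, -0.01, 0.063, 0.8], [0, 0, 0, 0.033, -0.012, 0.06, 0.8], [0, 0, 0, 0.038, -0.014, 0.057, 0.8], [0, 0, 0, 0.043, -0.016, 0.052, 0.8], [0, 0, 0, 0.048, -0.017, 0.048, 0.8], [0, 0, 0, 0.052, -0.019, 0.042, 0.8]]]'

```text
time_s: 12.55
ee_pos: [500.1, 233.0, 207.0]
ee_rot: [180.0, -0.1, 160.5]
force: [0.7, 2.3, -3.4]
gripper_width: 23.9
gripper_force: 15.0
```

Emit:
send_rows --targets '[[[0, 0, 0, 0.056, -0.02, 0.037, 0.8], [0, 0, 0, 0.059, -0.021, 0.031, 0.8], [0, 0, 0, 0.061, -0.022, 0.025, 0.8], [0, 0, 0, 0.063, -0.023, 0.018, 0.8], [0, 0, 0, 0.065, -0.023, 0.011, 0.8], [0, 0, 0, 0.065, -0.024, 0.005, 0.8], [0, 0, 0, 0.066, -0.024, -0.002, 0.8], [0, 0, 0, 0.065, -0.024, -0.009, 0.8], [0, 0, 0, 0.064, -0.023, -0.016, 0.8], [0, 0, 0, 0, 0, 0, 0.8]]]'

```text
time_s: 13.55
ee_pos: [616.6, 190.9, 226.8]
ee_rot: [179.9, 0.3, 160.5]
force: [2.1, 0.3, 5.2]
gripper_width: 23.8
gripper_force: 15.0
```

Emit:
send_rows --targets '[[[0, 0, 0, 0.061, -0.022, -0.021, 0.8], [0, 0, 0, 0, 0, 0, 0.8], [0, 0, 0, 0, 0, 0, -0.1], [0, 0, 0, 0, 0, 0, -0.1], [0, 0, 0, 0, 0, 0, -0.1], [0, 0, 0, 0, 0, 0.05, -0.1], [0, 0, 0, -0.05, 0.02, 0.2, -0.1], [0, 0, 0, -0.2, 0.05, 0.15, -0.1], [0, 0, 0, -0.2, 0.05, 0, -0.1], [0, 0, 0, -0.2, 0, 0, -0.1], [0, 0, 0, 0, 0, 0, -0.1], [0, 0, 0, 0, 0, 0, -0.1]]]'

```text
time_s: 14.75
ee_pos: [495.6, 211.5, 303.0]
ee_rot: [179.9, 0.1, 160.6]
force: [-0.2, 0.4, -0.6]
gripper_width: 50.3
gripper_force: 0.0
```

Run:
```python
from h import *
s=env.state();print(s["ee_pos"].round(1),s["ee_rot"].round(1),s["gripper_width"])
im,d=optics.grab_frame("scene");cv2.imwrite("pics/s2.png",cv2.resize(im[60:300,80:400,::-1],(800,600),interpolation=2))
T=wpose();im,d=optics.grab_frame("wrist");W=wcloud(T,d);np.savez("w6.npz",T=T,d=d,im=im)
for r in optics.place_of("wrist","filter_plate")[:2]: print(r["conf"],np.round(r["at"],1),wz(T,np.array(r["at"]),6.).round(1))
h=cv2.cvtColor(im,cv2.COLOR_RGB2HSV);o=(h[...,0]>5)&(h[...,0]<22)&(h[...,1]>110)&(W[...,2]<95)&(W[...,2]>30)&(np.hypot(W[...,0]-508,W[...,1]-225)<80)
P=W[o];print("orange",o.sum(),np.percentile(P[:,2],[5,50,95]).round(1))
for lo,hi in((76,92),(52,66)):
    Q=P[(P[:,2]>lo)&(P[:,2]<hi)]
    if len(Q)>5:print(len(Q),Q.mean(0).round(1),cv2.minAreaRect(Q[:,:2].astype(np.float32)))
```

```text
[495.6 211.5 303. ] [1.799e+02 1.000e-01 1.606e+02] 50.32747734455313
0.74 [290.7 178.3] [505.4 225.    6. ]
orange 667 [52.4 59.5 84.8]
193 [507.2 229.2  83.3] ((508.41802978515625, 229.56471252441406), (24.898448944091797, 12.065373420715332), 69.89566802978516)
420 [507.3 227.1  58.8] ((507.5110778808594, 229.30323791503906), (111.11141204833984, 10.246294021606445), 69.62625885009766)
```

View pics/s2.png

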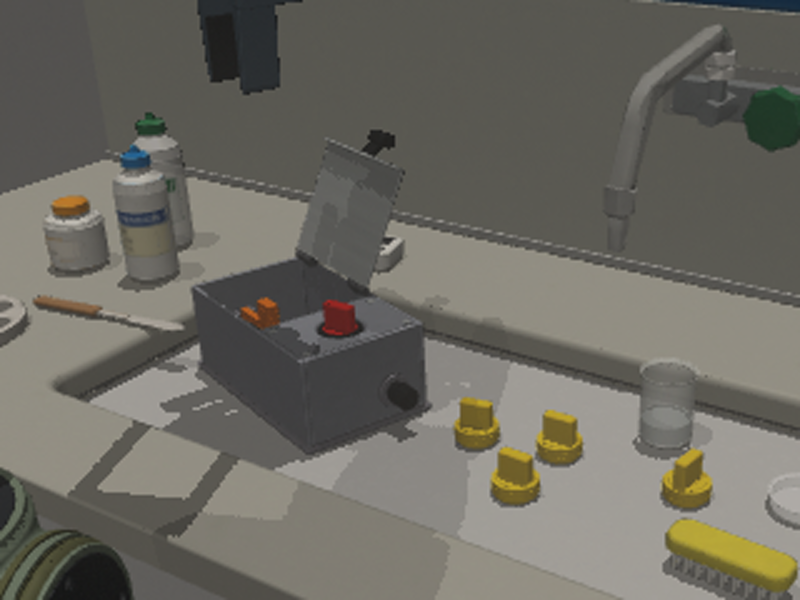

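The scene crop shows the flap standing fully open at (352,210), the stopper in its port at (340,318) and the orange tab at (262,313). The tab measures (508.4, 229.3) with its top at about 85.

Emit:
send_rows --targets '[[[0, 0, 0, 0.032, 0.044, -0.1, -0.1], [0, 0, 0, 0.032, 0.044, -0.2, -0.1], [0, 0, 0, 0, 0, -0.2, -0.1], [0, 0, 0, 0, 0, -0.2, -0.1], [0, 0, 0, 0, 0, -0.15, -0.1], [0, 0, 0, 0, 0, -0.15, -0.1], [0, 0, 0, 0, 0, -0.1, -0.1], [0, 0, 0, 0, 0, -0.095, -0.1], [0, 0, 0, 0, 0, 0, -0.1], [0, 0, 0, 0, 0, 0, -0.1]]]'

```text
time_s: 15.9
ee_pos: [509.7, 228.8, 62.0]
ee_rot: [-180.0, -0.0, 160.5]
force: [-0.5, -1.1, -0.4]
gripper_width: 50.2
gripper_force: 0.0
```

Emit:
send_rows --targets '[[[0, 0, 0, 0, 0, 0, 0.9], [0, 0, 0, 0, 0, 0, 0.9], [0, 0, 0, 0, 0, 0, 0.9], [0, 0, 0, 0, 0, 0, 0.9], [0, 0, 0, 0, 0, 0, 0.9], [0, 0, 0, 0, 0, 0, 0.9], [0, 0, 0, 0, 0, 0.05, 0.9], [0, 0, 0, 0, 0, 0.05, 0.9], [0, 0, 0, 0, 0, 0.05, 0.9]]]' --grip_force 30

```text
time_s: 16.8
ee_pos: [508.8, 229.0, 93.9]
ee_rot: [180.0, 0.0, 160.5]
force: [0.6, 0.3, -0.6]
gripper_width: 23.8
gripper_force: 30.0
```

Emit:
send_rows --targets '[[[0, 0, 0, 0, 0, 0.1, 0.9], [0, 0, 0, 0, 0, 0.1, 0.9], [0, 0, 0, 0, 0, 0.1, 0.9], [0, 0, 0, 0, 0, 0.15, 0.9], [0, 0, 0, 0, 0, 0.15, 0.9], [0, 0, 0, 0, 0, 0.1, 0.9], [0, 0, 0.055, 0, 0, 0, 0.9], [0, 0, 0.055, 0, 0, 0, 0.9], [0, 0, 0.055, 0, 0, 0, 0.9], [0, 0, 0.055, 0, 0, 0, 0.9], [0, 0, 0, 0, 0, 0, 0.9], [0, 0, 0, 0, 0, 0, 0.9]]]'

```text
time_s: 18.0
ee_pos: [508.7, 228.9, 233.4]
ee_rot: [180.0, 0.0, -179.8]
force: [0.5, 0.5, -1.8]
gripper_width: 23.5
gripper_force: 30.0
```

Run:
```python
from h import *
s=env.state();print(s["time_s"],s["ee_pos"].round(1),s["ee_rot"].round(1),s["gripper_width"],s["gripper_force"])
T=wpose();wi,wd=optics.grab_frame("wrist")
a=[]
for c,(im,d) in(("scene",optics.grab_frame("scene")),("top",optics.grab_frame("top"))):
    if c=="scene": cv2.imwrite("pics/s3.png",cv2.resize(im[60:300,80:400,::-1],(800,600),interpolation=2))
    W=cloud(c,d);h=cv2.cvtColor(im,cv2.COLOR_RGB2HSV);o=(h[...,0]>5)&(h[...,0]<20)&(h[...,1]>130)&(np.hypot(W[...,0]-508,W[...,1]-229)<75)&(W[...,2]>110)
    P=W[o];print(c,len(P))
    if len(P)>20: print(np.percentile(P[:,2],[2,50,98]).round(1),cv2.minAreaRect(P[:,:2].astype(np.float32)))
W=wcloud(T,wd);k=np.hypot(W[...,0]-488.3,W[...,1]-119.7);br=(k<18)&(W[...,2]>108)&(W[...,2]<125);print("bar",br.sum(),W[br].mean(0).round(1) if br.any() else "")
h=cv2.cvtColor(wi,cv2.COLOR_RGB2HSV);o=(h[...,0]>5)&(h[...,0]<20)&(h[...,1]>130)&(np.hypot(W[...,0]-508,W[...,1]-229)<75)&(W[...,2]>110);P=W[o]
print(len(P),np.percentile(P[:,2],[2,50,98]).round(1),cv2.minAreaRect(P[:,:2].astype(np.float32)))
```

```text
18.0 [508.7 228.9 233.4] [ 180.     0.  -179.8] 23.546693462518984 29.9997416138649
scene 464
[179.5 217.4 341.9] ((491.9239501953125, 227.94590759277344), (42.305274963378906, 114.72303009033203), 2.396953582763672)
top 7
bar 363 [487.1 121.4 114.4]
3010 [182.9 235.8 338.9] ((489.3356018066406, 228.66769409179688), (42.85591125488281, 109.14349365234375), 0.10753464698791504)
```

View pics/s3.png

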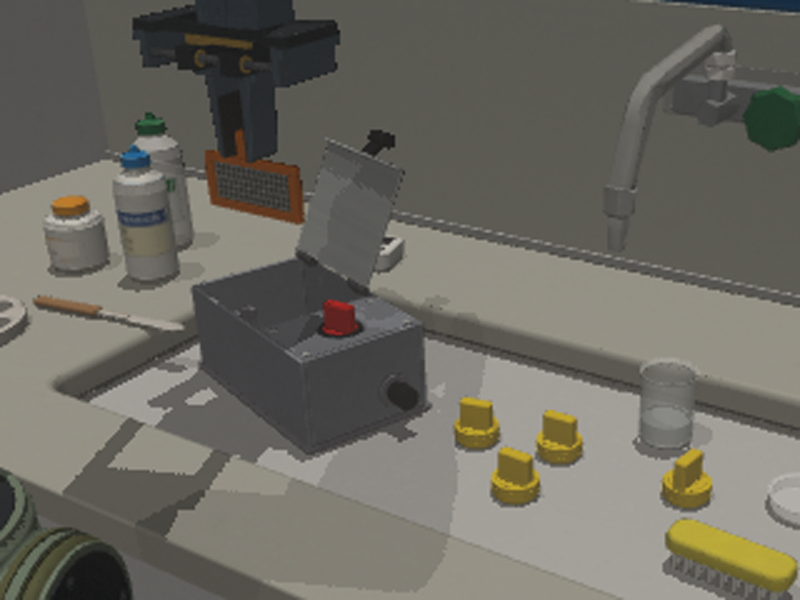

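The crop shows the plate upright in the gripper at (253,185), clear of the open flap, with its lower edge at about z 178. The stopper is in the port and the brush, beaker and petri dish stand where they were, so I'm handing in.

```bash
python3 -c "
from workcell import env
print(env.job_done())"
```

```text
the job is handed in; nothing more can be done
None
```

I handed the job in at about 18 s on the robot's clock, with no verdict returned: the stopper is flush in the port, the flap stands open, and the plate is held upright and square to the sink front with its lower edge about 178 mm up.

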